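# Pack the sample case: swap out the tall tin and close the lid

### The arm

A 6-joint arm with a two-finger parallel gripper is mounted at the origin on the work surface. World frame = base frame: x ahead of the robot, y to its left, z up, the work surface at z = 0. Lengths are in m, angles in rad, forces in N, time in s.
With the tool pointing down it reaches from about 0.3 to 0.875 m from the base axis. Payload 6.4 kg.
Tool frame: the origin (TCP) lies at the very end of the fingers, on their centre line; the grasp point (between the pads) lies 19 mm behind it; z points along the fingers, y is the line along which they close (so a half turn about z gives the same grasp; the last joint's range is limited). The gripper opens to 88 mm and grips with 3 to 60 N. Pads are 18 mm wide; open, the fingers measure 123 mm over their backs; the gripper's body (75 mm by 187 mm) begins 45 mm behind the grasp point.
Start: joints at [1.027, 0.181, 1.607, -0, 1.354, -0.206], TCP at [0.191, 0.543, 0.239] pointing down, gripper open.
Joint ranges: [-2.99, 2.99], [-0.89, 2.07], [0.3, 2.58], [-1.14, 4.28], [0, 2.63], [-3.12, 3.12]. Speed limits (rad/s): [2.57, 2.57, 3.01, 3.14, 3.14, 3.14].

### API

Orientations are given as a rotation vector (axis times angle).
In Python, from workcell import arm gives the robot as it stands.
- The arm moves only by the tool carry_out, never from a script. Its argument "series" is a list of rows, each a list of 2 entries, a list of its own where there are three numbers: the shift along the tool's x, y, z in mm, then the turn, a rotation vector about the tool's x, y, z in degrees. In form: [[[x, y, z], [rx, ry, rz]], ...]. A call has 1 to 10 rows; each row shifts and turns the commanded pose from where the row before left it, along the tool's axes as they then stand; what a row does not reach is not made up. A row lasts 1/12 s, in which the tool goes at most 41.7 mm and 7.16 degrees, less where a joint would pass 70% of its speed; a pose out of reach is approached as far as the arm can. A call is refused whole if a number of a shift passes 41.7 or a number of a turn 7.16, either way. A call with a gripper value outside its range is refused whole. "gripper" is the opening, from 0 (shut) to 1 (fully open), set as the call begins (left out, the last holds). The fingers move at their own pace and stop on an object; "grip_force" is the grip in N (left out, the last holds). Time passes only in rows, so rows that do not move let the fingers close. It gives the time, the measured TCP pose, the force, the opening and the grip force at its end, in the units of the state.
- arm.get_obs(): the state, without advancing time (a new reading comes with each control period).
- arm.capture(name): name is "scene" or "top"; returns the picture (480x640x3 uint8, red, green, blue); there is no depth.
- arm.camera_info(name): a dict with "fx", "fy", "cx", "cy" (pixels), "k1" (the pictures are not rectified: a ray, as slopes to the right and down, at radius r is drawn at 1 + k1 r^2 times it, then the intrinsics apply), "view" (4x4, takes a point from world to camera coordinates). Camera axes: x right, y down, z forward; pixel columns grow to the right and rows downward; lengths in m; the calibration is good to about 2 mm. A picture is of the moment at which its call begins. camera_info takes no time and is no camera call.
- arm.finish_job(): hands the job in; it is judged then, once.
The state is a dict: "time": time; "joint_pos": joint angles; "joint_velocities": joint speeds; "tau": joint torques, N m; "tool_pos": TCP position; "eef_rot": TCP orientation; "contact_force": force on the tool from outside, world axes, zero at the start; "ft_torque": the same for the moment, N m; "width": opening from 0.0 (shut) to 1.0 (fully open); "finger_force": force on a finger pad.
Only numpy, scipy, OpenCV 4.12 (cv2) and the standard library are available. Lean on these libraries where they do the work, as an engineer would, in place of code of your own. Each camera call takes 0.05 s, during which the arm holds its last target. There are 200 camera calls.

### The job

The sample case is to go out with three flat tins in it, but a tall tin that stands above the rim has been put in one of its bays. Stand the tall tin from the case upright in the low white tray, lay the flat tin that lies between the case and the tray level, right side up, in the bay that is now empty, and once nothing stands above the rim close the lid fully without slamming it or pressing it on a tin. Leave the other tall tin, the bowl and the spatula where they are.

Things in the scene. Friction and masses are not known exactly. Their poses are not given: they have to be found in the camera images.
- case: Aluminium sample case fixed to the bench, yaw within 0.25 rad of the world's. Outside 250 (its x) by 138 (y) by 46 mm high to the rim, walls 4 mm. Origin: centre of its underside, on the bench. The lid is hinged along the rim on its -y side.
- case_floor (a point): Centre of the case's inner floor, 6 mm above the bench, axes as the case's. Two low dividers (4 mm thick, 14 mm high above the floor) part the case into three equal bays, each 78 mm (x) by 130 mm (y), centred at x = -82, 0 and +82 mm, y = 0 from here.
- lid (a joint): Angle of the case's lid: 0 = closed flat on the rim, 1.57 = upright; at most 2.1. It starts open, leaning back past upright. The hinge is stiff: the lid stays where it is left and needs 1 to 3 N at its free edge to close, up to 4 N to open. It can be pushed shut over its back and then down from above.
- lid_hinge (a point): Middle of the lid's hinge line: in the case's frame x = 0, y = -69, z = 46.5 mm. Its axes turn with the lid: x along the hinge, y from the hinge to the free edge, z out of the lid's outer face (up when shut). The lid is a plate 250 (x) by 138 mm (y), from z = 0 to 6 mm in this frame.
- lid_tab (a point): Centre of the finger tab on the middle of the lid's free edge, 146 mm from the hinge line; the tab is a plate 70 mm (along the hinge) by 16 mm, 6 mm thick.
- flat_a: Flat gold-coloured round tin, 68 mm diameter, 34 mm high, about 0.16 kg; it already lies in one bay of the case, level and below the rim. Origin: centre of its underside, z axis up.
- flat_b: Flat tin as flat_a, already in another bay of the case. Origin: centre of its underside.
- flat_c: Flat tin as flat_a (68 mm diameter, 34 mm high), on the bench between the case and the tray: the one to load. Origin: centre of its underside.
- tall_in: Tall gold-coloured round tin, 54 mm diameter, 66 mm high, about 0.18 kg, standing in one bay of the case (any of the three) and 26 mm above the rim. Origin: centre of its underside, z axis up.
- tall_d: Another tall tin as tall_in (54 mm diameter, 66 mm high), standing on the bench near flat_c (their places can be swapped); not to be moved.
- tray: Low square white plastic tray, fixed, empty, 160 by 160 mm outside, walls 4 mm thick and 14 mm high, inner floor 4 mm above the bench. Origin: centre of its underside.
- bowl: Small steel bowl, 110 mm rim diameter, 50 mm high, on the bench; not to be moved. Origin: centre of its underside.
- spatula: Spatula about 190 mm long lying on the bench; not to be moved.
Things that resemble listed ones, but are neither listed nor needed, are in the scene too. What is shaped like the tall_in but blue or red is not meant. What is shaped like the flat_c but pink is not meant.

How it is judged:
On the way, in this order (a step that is already met when the one before it is completed fails the run):
1. with the lid still open, the tall tin from the case stands upright in the white tray, let go (x of tall_in in the frame of tray between -0.07 and 0.07 m and y of tall_in in the frame of tray between -0.07 and 0.07 m and z of tall_in in the frame of tray between 0 and 0.008 m and angle between tall_in's own z axis and vertical below 0.08 rad and value of joint lid above 0.8 rad and contact force between the fingers and tall_in below 0.2 N), for 0.2 s.
2. with the lid still open, all three flat tins lie level, right side up, on the case's inner floor, below the rim, and are let go (x of flat_a in the frame of case between -0.092 and 0.092 m and y of flat_a in the frame of case between -0.04 and 0.04 m and z of flat_a in the frame of case between 0.002 and 0.011 m and angle between each of flat_a, flat_b, flat_c's own z axis and vertical below 0.08 rad and x of flat_b in the frame of case between -0.092 and 0.092 m and y of flat_b in the frame of case between -0.04 and 0.04 m and z of flat_b in the frame of case between 0.002 and 0.011 m and x of flat_c in the frame of case between -0.092 and 0.092 m and y of flat_c in the frame of case between -0.04 and 0.04 m and z of flat_c in the frame of case between 0.002 and 0.011 m and value of joint lid above 0.8 rad and contact force between the fingers and flat_a below 0.2 N and contact force between the fingers and flat_b below 0.2 N and contact force between the fingers and flat_c below 0.2 N), for 0.2 s.
At the end, for the whole second after the job is handed in: Lid shut (under 0.04 rad); the three flat tins level and right side up (within 0.08 rad) on the case's inner floor, one to a bay; the tall tin from the case upright (0.08 rad) on the tray's floor, within 70 mm of its centre along each side; all at rest (value of joint lid below 0.04 rad and x of flat_a in the frame of case between -0.092 and 0.092 m and y of flat_a in the frame of case between -0.04 and 0.04 m and z of flat_a in the frame of case between 0.002 and 0.011 m and angle between each of flat_a, flat_b, flat_c, tall_in's own z axis and vertical below 0.08 rad and x of flat_b in the frame of case between -0.092 and 0.092 m and y of flat_b in the frame of case between -0.04 and 0.04 m and z of flat_b in the frame of case between 0.002 and 0.011 m and x of flat_c in the frame of case between -0.092 and 0.092 m and y of flat_c in the frame of case between -0.04 and 0.04 m and z of flat_c in the frame of case between 0.002 and 0.011 m and x of tall_in in the frame of tray between -0.07 and 0.07 m and y of tall_in in the frame of tray between -0.07 and 0.07 m and z of tall_in in the frame of tray between 0 and 0.008 m and linear speed of each of flat_a, flat_b, flat_c, tall_in below 0.02 m/s); the robot touches nothing.
It fails at once if the lid is slammed (it closes faster than 3 rad/s) (velocity of joint lid below -3 rad/s).
It fails at once if the lid is pressed on a tin with more than 8 N (contact force between lid and flat_a above 8 N or contact force between lid and flat_b above 8 N or contact force between lid and flat_c above 8 N or contact force between lid and tall_in above 8 N).
It fails at once if the other tall tin, the bowl or the spatula is moved by more than 25 mm or the tall tin is knocked over (distance of any of tall_d, bowl, spatula from where it was at the start of the episode above 0.025 m or angle between tall_d's own z axis and vertical above 0.5 rad).
It also fails if it takes over 72 s, if anything falls off the work surface, if the arm or the gripper's body presses on something with over 40 N, if the wrist force passes 120 N, or if a joint passes its speed limit or range.

## Working session

There is one attempt and no reset: what is moved stays moved. The work goes in short steps, Python scripts to look and compute and a tool call to move; the robot and the scene stay as the last step left them, time stands still between calls to the robot, and variables do not carry over. Pictures are saved under pics/ and viewed, at most 10 in all, crops included, and the job is handed in when it is done.

Besides the shell and the picture viewer there is one more tool, called after "Request:" as name([rows], argument=value, ...), one row to a line, values as JSON. carry_out: Moves the arm, as the interface text tells. Its arguments: {"type":"object","properties":{"series":{"type":"array"},"gripper":{"type":"number"},"grip_force":{"type":"number"}},"required":["series"]}

```bash
mkdir -p pics
python3 - <<'E'
from workcell import arm
import cv2,numpy as np
for n in("scene","top"):
    im=arm.capture(n); cv2.imwrite(f"pics/{n}0.png",im[:,:,::-1]); i=arm.camera_info(n); print(n,{k:np.round(v,4).tolist() for k,v in i.items()})
o=arm.get_obs(); print({k:np.round(v,3).tolist() for k,v in o.items()})
E
```

```text
scene {'fx': 449.4614, 'fy': 449.4614, 'cx': 317.2866, 'cy': 239.0705, 'k1': -0.0637, 'view': [[0.7471, 0.6646, -0.0151, -0.5214], [0.4869, -0.5626, -0.6681, -0.227], [-0.4525, 0.4918, -0.7439, 1.135], [0.0, 0.0, 0.0, 1.0]]}
top {'fx': 471.2617, 'fy': 471.2617, 'cx': 325.3315, 'cy': 248.9419, 'k1': -0.0095, 'view': [[-0.0179, -0.9994, 0.0285, 0.0793], [-0.9943, 0.0148, -0.1057, 0.6336], [0.1052, -0.0303, -0.994, 0.7953], [0.0, 0.0, 0.0, 1.0]]}
{'time': 0.1, 'joint_pos': [1.027, 0.181, 1.608, -0.0, 1.354, -0.206], 'joint_velocities': [0.002, -0.001, -0.003, -0.001, -0.001, 0.0], 'tau': [0.0, -43.482, -34.27, 0.07, 0.034, 0.0], 'tool_pos': [0.19, 0.542, 0.238], 'eef_rot': [-0.528, -3.096, 0.002], 'contact_force': [0.145, -0.172, -0.271], 'ft_torque': [0.006, 0.016, 0.044], 'finger_force': 0.0, 'width': 0.999}
```

View pics/scene0.png

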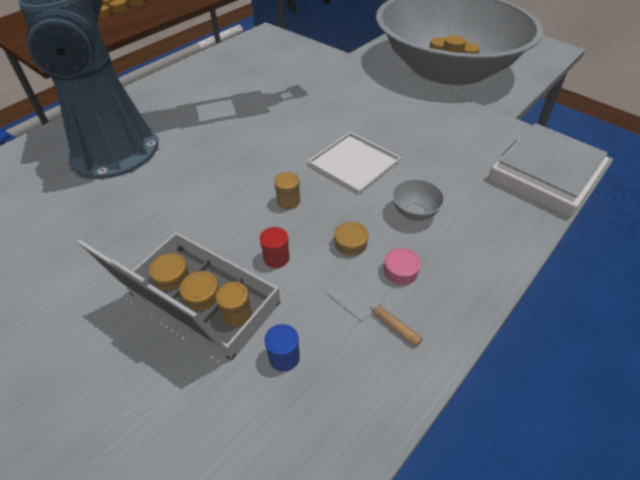

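View pics/top0.png

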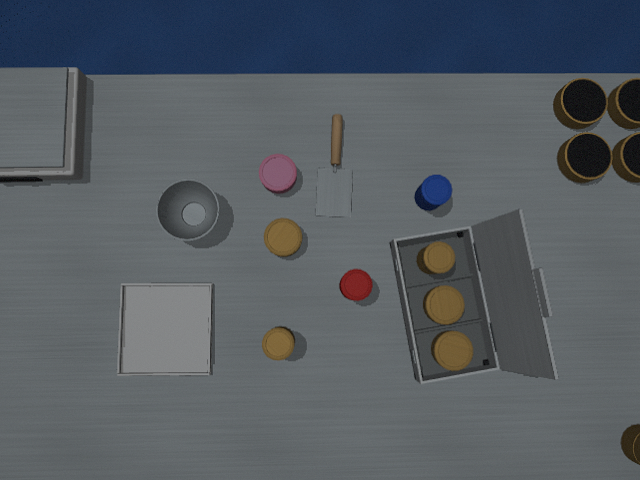

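The top view has gold tins at (438,258), (445,305) and (453,350) in the case, plus (283,238) and (278,343) on the bench. The tray is at (166,329) and the lid leans to the right.

- **tall_in:** (438,258) top, (233,303) scene. It is the only narrow tin in the case that stands above the rim. The red and blue ones are the wrong colour.
- **flat_c:** (283,238) top, (351,238) scene. It is wide and low. (278,343) is narrow and tall, so it is tall_d. The pink one is excluded.

Next I'll measure and make one enlarged crop to confirm.

```bash
cat > h.py <<'E'
import cv2,numpy as np
from workcell import arm
I={n:arm.camera_info(n) for n in("scene","top")}
def ray(n,p):
    i=I[n];K=np.array([[i["fx"],0,i["cx"]],[0,i["fy"],i["cy"]],[0,0,1]])
    u=cv2.undistortPoints(np.array([[p]],float),K,np.array([i["k1"],0,0,0.]))[0,0]
    V=np.array(i["view"]);R=V[:3,:3];d=R.T@np.r_[u,1];return -R.T@V[:3,3],d/np.linalg.norm(d)
def plane(n,p,z):
    c,d=ray(n,p);return c+d*(z-c[2])/d[2]
def tri(ps,pt):
    A=np.zeros((3,3));b=np.zeros(3);rs=[ray("scene",ps),ray("top",pt)]
    for c,d in rs:
        M=np.eye(3)-np.outer(d,d);A+=M;b+=M@c
    x=np.linalg.solve(A,b);return x,[np.linalg.norm(np.cross(x-c,d)) for c,d in rs]
def gold(im,bright=False):
    h=cv2.cvtColor(im,cv2.COLOR_RGB2HSV);m=cv2.inRange(h,(10,110,40),(28,255,255))
    return m,h[:,:,2]
def topface(im,p,r=30):
    """ellipse centre of the bright top of the gold blob at p"""
    m,v=gold(im);n,l=cv2.connectedComponents(m);k=l[p[1],p[0]];b=(l==k)
    t,_=cv2.threshold(v[b].reshape(-1,1),0,255,cv2.THRESH_OTSU)
    q=(b&(v>t)).astype(np.uint8);q=cv2.morphologyEx(q,cv2.MORPH_OPEN,np.ones((3,3)))
    c=max(cv2.findContours(q,0,1)[0],key=cv2.contourArea);return cv2.fitEllipse(cv2.convexHull(c)),b.sum(),t
E
python3 - <<'E'
from h import *
S=cv2.imread("pics/scene0.png")[:,:,::-1];T=cv2.imread("pics/top0.png")[:,:,::-1]
for nm,ps,pt in[("tall_in",(233,292),(438,258)),("flat_m",(198,288),(445,305)),("flat_l",(168,270),(453,350)),("flat_c",(351,233),(283,238)),("tall_d",(287,182),(278,343))]:
    a,na,ta=topface(S,ps);b,nb,tb=topface(T,pt);x,e=tri(a[0],b[0])
    print(nm,np.round(a[0],1),np.round(a[1],1),na,np.round(b[0],1),np.round(b[1],1),nb,"xyz",np.round(x*1000,1),np.round(np.array(e)*1000,1))
A=cv2.resize(S[225:365,70:310],None,fx=3.3,fy=3.3)[:, :800]; 
B=cv2.resize(T[200:390,380:560],None,fx=2.1,fy=2.1)
C=cv2.resize(np.hstack([S[160:270,250:400],T[215:365,110:310][:110*150//150*1+40]][:1]),None,fx=1,fy=1)
o=np.zeros((600,800,3),np.uint8)
a=cv2.resize(S[225:365,75:295],(440,280));o[:280,:440]=a     # x2
b=cv2.resize(T[200:390,385:565],(540,570))                    # x3
o2=np.zeros((600,800,3),np.uint8);o2[:570,:540]=b
c=cv2.resize(S[160:270,270:400],(260,220));o2[:220,540:]=c
d=cv2.resize(S[230:360,75:335],(260,130));
o2[230:360,540:]=d
e=T[220:380,110:310];o2[370:530,540:740]=e
cv2.imwrite("pics/crop.png",o2[:,:,::-1])
E
```

```text
tall_in [198.3 286.1] [29.2 38.2] 3227 [438.9 257. ] [30.2 31.5] 926 xyz [ 597.5 -135.2   98.7] [25.7 25.7]
flat_m [198.3 286.1] [29.2 38.2] 3227 [444.6 304.5] [37.5 38.6] 1229 xyz [ 534.5 -135.8   38.6] [0.6 0.6]
flat_l [198.3 286.1] [29.2 38.2] 3227 [453.2 350.4] [37.9 39.2] 1268 xyz [ 471.5 -138.4  -10.5] [30.9 30.9]
flat_c [351.  234.4] [24.3 32.6] 707 [282.7 236.7] [29.5 30.5] 1117 xyz [658.2 144.1  32.2] [0.8 0.8]
tall_d [286.4 180.3] [15.6 23.6] 355 [278.1 343.2] [24.5 28.2] 829 xyz [476.9 151.   65.6] [0.8 0.8]
```

View pics/crop.png

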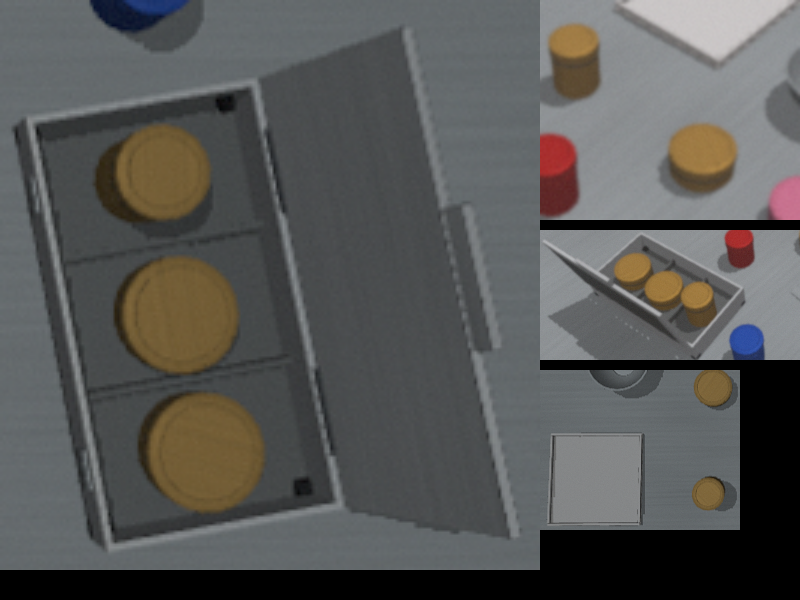

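The crop confirms both: the narrow tin at (439,257) has a tall side wall and sits in the far bay, and the wide low tin at (283,237) is flat_c. Next are the rim corners, lid and tray.

Run:
```python
from h import *
from scipy.optimize import brentq
P=lambda p,z:plane("top",p,z)*1000
cs=[(393.3,240),(470.3,226.7),(498.3,367.3),(421,382.3)]
C=[P(p,.046) for p in cs]
for c in C:print(np.round(c,1))
print("sides",[round(np.linalg.norm(C[i]-C[(i+1)%4]),1) for i in range(4)])
cen=np.mean(C,0);ex=(C[0]-C[3])+(C[1]-C[2]);yaw=np.arctan2(ex[1],ex[0]);print("case",cen.round(1),"yaw",yaw,np.degrees(yaw))
R=np.array([[np.cos(yaw),-np.sin(yaw)],[np.sin(yaw),np.cos(yaw)]])
for n,ps,pt in[("tall_in",(232,294),(438.9,257)),("m",(198.3,286.1),(444.6,304.5)),("l",(168.5,268),(453.2,350.4))]:
    x,e=tri(ps,pt);x*=1000;print(n,x.round(1),np.round(np.array(e)*1e3,1),"in case",(R.T@(x-cen)[:2]).round(1))
    z=.072 if n=="tall_in" else .040
    q=P(pt,z);print("  plane",q.round(1),"in case",(R.T@(q-cen)[:2]).round(1))
# lid free edge
for p in[(520,209.3),(556.7,379)]:
    c,d=ray("top",p);c=c*1000
    def f(s):
        x=c+d*s;v=R.T@(x-cen)[:2];return np.hypot(v[1]+69,x[2]-46.5)-138
    for a,b in[(450,800)]:
        s=np.linspace(300,900,600);F=[f(t) for t in s]
        for i in range(599):
            if F[i]*F[i+1]<0:
                t=brentq(f,s[i],s[i+1]);x=c+d*t;v=R.T@(x-cen)[:2];print("lid",x.round(),v.round(),"ang",np.arctan2(x[2]-46.5,v[1]+69).round(2))
t=[P(p,.014) for p in[(120,284),(213,284),(212,375),(118,375)]]
print(np.round(t,1),"tray",np.mean(t,0).round(1))
print("tall_d",P((278.1,343.2),.066).round(),"bowl",P((189,212),.05).round(),"red",P((356,285),.066).round(),"blue",P((437,190),.066).round())
from scipy.spatial.transform import Rotation as Ro
print(Ro.from_rotvec(arm.get_obs()["eef_rot"]).as_matrix().round(3))
```

```text
[647.2 -49.2  46. ]
[ 668.8 -185.7   46. ]
[ 426.3 -221.8   46. ]
[404.5 -88.2  46. ]
sides [np.float64(138.2), np.float64(245.2), np.float64(135.3), np.float64(245.8)]
case [ 536.7 -136.2   46. ] yaw 0.1536786562234928 8.805138402848021
tall_in [ 614.8 -119.7   72.5] [1.1 1.1] in case [79.7  4.4]
  plane [ 614.1 -120.7   72. ] in case [78.9  3.5]
m [ 534.5 -135.8   38.5] [0.6 0.6] in case [-2.1  0.8]
  plane [ 534.1 -135.8   40. ] in case [-2.5  0.8]
l [ 456.4 -146.8   36.1] [1.9 1.9] in case [-81.    1.8]
  plane [ 455.6 -147.3   40. ] in case [-81.8   1.5]
lid [ 673. -214.  181.] [123. -98.] ang 1.78
lid [ 428. -252.  181.] [-125.  -98.] ang 1.78
[[580.  431.6  14. ]
 [577.3 268.4  14. ]
 [419.5 269.1  14. ]
 [422.9 430.9  14. ]] tray [499.9 350.   14. ]
tall_d [476. 150.  66.] bowl [700. 303.  50.] red [570.  20.  66.] blue [ 730. -124.   66.]
[[-0.943  0.331 -0.001]
 [ 0.331  0.943 -0.001]
 [ 0.    -0.002 -1.   ]]
```

Request:
carry_out([
  [[0,0,0],[0,0,6.87]],
  [[0,0,0],[0,0,6.87]],
  [[0,0,0],[0,0,6.87]],
  [[0,0,0],[0,0,6.87]],
  [[0,0,0],[0,0,6.87]],
  [[0,0,0],[0,0,6.87]],
  [[0,0,0],[0,0,6.87]],
  [[0,0,0],[0,0,6.87]],
  [[0,0,0],[0,0,6.84]],
], gripper=1)

```text
time: 0.85
tool_pos: [0.1904, 0.5422, 0.2382]
eef_rot: [2.05, 2.38, -0.002]
contact_force: [0.2, 0.4, -0.2]
width: 1.0
finger_force: 0.0
```

Request:
carry_out([
  [[-36,15.9,0],[0,0,0]],
  [[-36,15.9,0],[0,0,0]],
  [[-36,15.9,0],[0,0,0]],
  [[-36,15.9,0],[0,0,0]],
  [[-36,15.9,0],[0,0,0]],
  [[-36,15.9,0],[0,0,0]],
  [[-36,15.9,0],[0,0,0]],
  [[-36,15.9,0],[0,0,0]],
  [[-36,15.9,0],[0,0,0]],
  [[-36,15.9,0],[0,0,0]],
])

```text
time: 1.68
tool_pos: [0.4034, 0.2095, 0.2386]
eef_rot: [-2.043, -2.386, 0.0]
contact_force: [0.3, 0.6, 0.2]
width: 1.003
finger_force: 0.0
```

Request:
carry_out([
  [[-36,15.9,0],[0,0,0]],
  [[-36,15.9,0],[0,0,0]],
  [[-36,15.9,0],[0,0,0]],
  [[-36,15.9,0],[0,0,0]],
  [[-36,15.9,0],[0,0,0]],
  [[-36,15.9,0],[0,0,0]],
  [[-36,15.9,0],[0,0,0]],
  [[-36,15.9,0],[0,0,0]],
  [[-36,15.9,0],[0,0,0]],
  [[-36,15.9,0],[0,0,0]],
])

```text
time: 2.52
tool_pos: [0.616, -0.1218, 0.2381]
eef_rot: [-2.043, -2.385, 0.0]
contact_force: [0.3, 0.3, 0.3]
width: 0.999
finger_force: 0.0
```

Request:
carry_out([
  [[1.8,-1.2,38],[0,0,0]],
  [[0,0,38],[0,0,0]],
  [[0,0,38],[0,0,0]],
  [[0,0,36],[0,0,0]],
  [[0,0,24],[0,0,0]],
  [[0,0,12],[0,0,0]],
  [[0,0,0],[0,0,0]],
])

```text
time: 3.1
tool_pos: [0.6119, -0.1176, 0.0494]
eef_rot: [-2.04, -2.382, 0.003]
contact_force: [-0.2, -0.4, -1.0]
width: 0.997
finger_force: 0.0
```

Request:
carry_out([
  [[0,0,0],[0,0,0]],
  [[0,0,0],[0,0,0]],
  [[0,0,0],[0,0,0]],
  [[0,0,0],[0,0,0]],
  [[0,0,0],[0,0,0]],
  [[0,0,0],[0,0,0]],
  [[0,0,0],[0,0,0]],
  [[0,0,0],[0,0,0]],
], gripper=0.4, grip_force=20)

```text
time: 3.77
tool_pos: [0.6145, -0.1187, 0.0539]
eef_rot: [2.043, 2.385, 0.0]
contact_force: [-2.4, -0.3, 6.0]
width: 0.602
finger_force: 20.0
```

Request:
carry_out([
  [[0,0,-20],[0,0,0]],
  [[0,0,-35],[0,0,0]],
  [[0,0,-35],[0,0,0]],
  [[0,0,-30],[0,0,0]],
  [[20,-2,0],[0,0,0]],
  [[36,-3,0],[0,0,0]],
  [[37,-3.2,0],[0,0,0]],
  [[37,-3.2,0],[0,0,0]],
  [[37,-3.2,0],[0,0,0]],
  [[37,-3.2,0],[0,0,0]],
])

```text
time: 4.6
tool_pos: [0.5639, 0.082, 0.1723]
eef_rot: [-2.044, -2.385, 0.0]
contact_force: [0.5, 0.4, -2.5]
width: 0.604
finger_force: 20.0
```

Request:
carry_out([
  [[37,-3.2,0],[0,0,0]],
  [[37,-3.2,0],[0,0,0]],
  [[37,-3.2,0],[0,0,0]],
  [[37,-3.2,0],[0,0,0]],
  [[37,-3.2,0],[0,0,0]],
  [[37,-3.2,0],[0,0,0]],
  [[35,-3.2,0],[0,0,0]],
  [[20,-2,0],[0,0,0]],
  [[0,0,0],[0,0,0]],
  [[0,0,0],[0,0,0]],
])

```text
time: 5.43
tool_pos: [0.4974, 0.3511, 0.1721]
eef_rot: [-2.04, -2.389, 0.002]
contact_force: [0.6, -0.2, -2.3]
width: 0.607
finger_force: 20.0
```

Request:
carry_out([
  [[0,0,20],[0,0,0]],
  [[0,0,35],[0,0,0]],
  [[0,0,35],[0,0,0]],
  [[0,0,18],[0,0,0]],
  [[0,0,6],[0,0,0]],
  [[0,0,2],[0,0,0]],
  [[0,0,2],[0,0,0]],
  [[0,0,0],[0,0,0]],
  [[0,0,0],[0,0,0]],
  [[0,0,0],[0,0,0]],
])

```text
time: 6.27
tool_pos: [0.4994, 0.3508, 0.0563]
eef_rot: [2.043, 2.385, 0.004]
contact_force: [-0.7, -0.2, -2.3]
width: 0.603
finger_force: 20.0
```

Request:
carry_out([
  [[0,0,2],[0,0,0]],
  [[0,0,0],[0,0,0]],
  [[0,0,1],[0,0,0]],
  [[0,0,0],[0,0,0]],
  [[0,0,0],[0,0,0]],
])

```text
time: 6.68
tool_pos: [0.4985, 0.3506, 0.052]
eef_rot: [2.043, 2.386, 0.001]
contact_force: [-0.5, 0.4, -1.4]
width: 0.603
finger_force: 20.0
```

Request:
carry_out([
  [[0,0,1],[0,0,0]],
  [[0,0,0],[0,0,0]],
  [[0,0,0],[0,0,0]],
])

```text
time: 6.93
tool_pos: [0.4985, 0.3506, 0.0519]
eef_rot: [2.043, 2.386, 0.001]
contact_force: [-3.9, -1.1, 6.5]
width: 0.605
finger_force: 20.0
```

Request:
carry_out([
  [[0,0,0],[0,0,0]],
  [[0,0,0],[0,0,0]],
  [[0,0,0],[0,0,0]],
  [[0,0,0],[0,0,0]],
  [[0,0,-15],[0,0,0]],
  [[0,0,-35],[0,0,0]],
  [[0,0,-40],[0,0,0]],
  [[0,0,-20],[0,0,0]],
  [[0,0,0],[0,0,0]],
], gripper=1)

```text
time: 7.68
tool_pos: [0.5017, 0.3519, 0.167]
eef_rot: [2.041, 2.383, 0.015]
contact_force: [0.5, 0.4, -0.7]
width: 0.998
finger_force: 0.0
```

Run:
```python
from h import *
o=arm.get_obs();print(o["tool_pos"],o["width"])
T=arm.capture("top");S=arm.capture("scene")
cv2.imwrite("pics/a.png",np.hstack([T[200:440,60:360],S[100:340,220:520]])[:,:,::-1])
```

```text
[0.50168969 0.35192029 0.16695114] 0.9983182784580066
```

View pics/a.png

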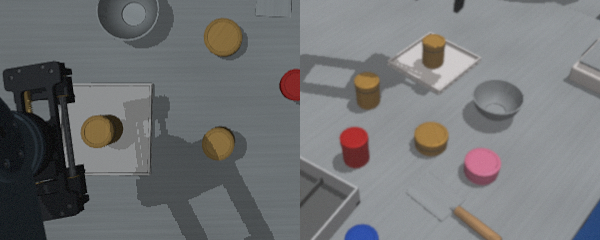

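The tall tin stands upright in the tray, at (100,131) in the crop. Next is flat_c.

Request:
carry_out([
  [[0,0,0],[0,0,6.93]],
  [[0,0,0],[0,0,6.93]],
  [[0,0,0],[0,0,6.93]],
  [[0,0,0],[0,0,6.93]],
  [[0,0,0],[0,0,6.92]],
  [[0,0,0],[0,0,6.92]],
  [[0,0,0],[0,0,6.92]],
  [[0,0,0],[0,0,6.92]],
  [[0,0,0],[0,0,6.92]],
  [[0,0,0],[0,0,6.92]],
])

```text
time: 8.62
tool_pos: [0.4969, 0.3496, 0.1578]
eef_rot: [3.039, 0.793, -0.007]
contact_force: [-0.0, -0.3, 0.9]
width: 1.001
finger_force: 0.0
```

Request:
carry_out([
  [[0,0,0],[0,0,6.92]],
  [[0,0,0],[0,0,6.92]],
  [[0,0,0],[0,0,6.92]],
  [[17.5,32.8,0],[0,0,0]],
  [[17.5,32.8,0],[0,0,0]],
  [[17.5,32.8,0],[0,0,0]],
  [[17.5,32.8,0],[0,0,0]],
  [[17.5,32.8,0],[0,0,0]],
  [[17.5,32.8,0],[0,0,0]],
  [[17.5,32.8,0],[0,0,0]],
])

```text
time: 9.45
tool_pos: [0.6541, 0.1406, 0.1576]
eef_rot: [-3.132, -0.242, 0.007]
contact_force: [0.7, 0.0, 0.5]
width: 0.999
finger_force: 0.0
```

Request:
carry_out([
  [[0,0,0],[0,0,0]],
  [[0,0,0],[0,0,0]],
])

```text
time: 9.62
tool_pos: [0.6542, 0.1401, 0.1577]
eef_rot: [-3.132, -0.237, 0.007]
contact_force: [0.1, 0.9, -0.4]
width: 0.997
finger_force: 0.0
```

Request:
carry_out([
  [[4.6,-3.3,20],[0,0,0]],
  [[0,0,38],[0,0,0]],
  [[0,0,38],[0,0,0]],
  [[0,0,28],[0,0,0]],
  [[0,0,13],[0,0,0]],
  [[0,0,5.5],[0,0,0]],
  [[0,0,0],[0,0,0]],
  [[0,0,0],[0,0,0]],
])

```text
time: 10.28
tool_pos: [0.6596, 0.1469, 0.0196]
eef_rot: [-3.132, -0.243, -0.003]
contact_force: [-0.9, 0.5, 0.6]
width: 1.005
finger_force: 0.0
```

Request:
carry_out([
  [[0,0,0],[0,0,0]],
  [[0,0,0],[0,0,0]],
  [[0,0,0],[0,0,0]],
  [[0,0,0],[0,0,0]],
  [[0,0,0],[0,0,0]],
  [[0,0,0],[0,0,0]],
  [[0,0,0],[0,0,0]],
], gripper=0.6, grip_force=20)

```text
time: 10.87
tool_pos: [0.6599, 0.1463, 0.0199]
eef_rot: [3.132, 0.242, 0.004]
contact_force: [-2.4, -1.0, 7.9]
width: 0.763
finger_force: 20.0
```

Request:
carry_out([
  [[0,0,-15],[0,0,0]],
  [[0,0,-35],[0,0,0]],
  [[0,0,-35],[0,0,0]],
  [[-11.6,36.5,0],[0,0,0]],
  [[-11.6,36.5,0],[0,0,0]],
  [[-11.6,36.5,0],[0,0,0]],
  [[-11.6,36.5,0],[0,0,0]],
  [[-11.6,36.5,0],[0,0,0]],
  [[-11.6,36.5,0],[0,0,0]],
  [[-11.6,36.5,0],[0,0,0]],
])

```text
time: 11.7
tool_pos: [0.6171, -0.1203, 0.104]
eef_rot: [-3.132, -0.242, -0.0]
contact_force: [0.5, 0.3, -1.8]
width: 0.762
finger_force: 20.0
```

Request:
carry_out([
  [[0,0,0],[0,0,0]],
  [[0,8,0],[0,0,0]],
  [[0,10,0],[0,0,0]],
  [[0,10,0],[0,0,0]],
  [[0,10,0],[0,0,0]],
  [[0,0,0],[0,0,0]],
  [[0,0,0],[0,0,0]],
])

```text
time: 12.28
tool_pos: [0.624, -0.1565, 0.1033]
eef_rot: [3.132, 0.242, 0.0]
contact_force: [-1.1, 0.6, -1.2]
width: 0.766
finger_force: 20.0
```

Run:
```python
from h import *
o=arm.get_obs();print(o["tool_pos"],o["width"])
T=arm.capture("top");S=arm.capture("scene")
cv2.imwrite("pics/b.png",np.hstack([T[150:430,340:640],S[150:430,60:360]])[:,:,::-1])
```

```text
[ 0.62404754 -0.15647089  0.10325996] 0.7663138319315072
```

View pics/b.png

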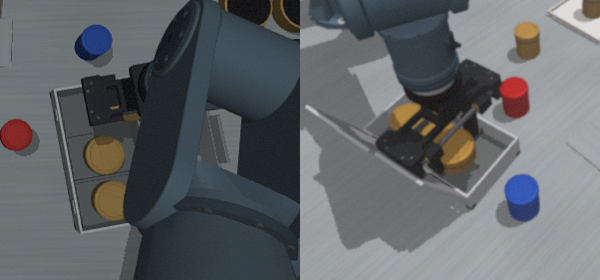

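Request:
carry_out([
  [[0,-18,0],[0,0,0]],
  [[0.3,-20.8,0],[0,0,0]],
  [[0,0,0],[0,0,0]],
  [[0,0,15],[0,0,0]],
  [[0,0,20],[0,0,0]],
  [[0,0,0],[0,0,0]],
  [[0,0,0],[0,0,0]],
])

```text
time: 12.97
tool_pos: [0.6168, -0.1167, 0.0672]
eef_rot: [-3.131, -0.243, 0.004]
contact_force: [1.1, 0.1, -1.5]
width: 0.764
finger_force: 20.0
```

Run:
```python
from h import *
o=arm.get_obs();p=np.array(o["tool_pos"])*1000;print(p)
y=.1537;R=np.array([[np.cos(y),-np.sin(y)],[np.sin(y),np.cos(y)]]);print(R.T@(p[:2]-[536.7,-136.2]))
from scipy.optimize import brentq
c,d=ray("scene",(68,257));c=c*1000
def f(s):
    x=c+d*s;v=R.T@(x[:2]-[536.7,-136.2]);return v[0]+125
s=brentq(f,200,2000);x=c+d*s;v=R.T@(x[:2]-[536.7,-136.2]);print("lid corner",v,x[2],np.arctan2(x[2]-46.5,v[1]+69))
```

```text
[ 616.81848697 -116.66679923   67.16984606]
[82.16444757  7.03714732]
lid corner [-125.         -122.55568546] 166.33474492509686 1.9910799993698576
```

Request:
carry_out([
  [[1,0,12],[0,0,0]],
  [[0,0,15],[0,0,0]],
  [[0,0,9],[0,0,0]],
  [[0,0,2],[0,0,0]],
  [[0,0,1],[0,0,0]],
  [[0,0,0],[0,0,0]],
  [[0,0,0],[0,0,0]],
])

```text
time: 13.55
tool_pos: [0.6196, -0.1179, 0.03]
eef_rot: [3.132, 0.242, 0.002]
contact_force: [0.3, -0.8, -2.2]
width: 0.765
finger_force: 20.0
```

Request:
carry_out([
  [[0,0,1.5],[0,0,0]],
  [[0,0,1.5],[0,0,0]],
  [[0,0,0],[0,0,0]],
  [[0,0,0],[0,0,0]],
])

```text
time: 13.88
tool_pos: [0.6189, -0.1176, 0.0263]
eef_rot: [-3.132, -0.242, 0.0]
contact_force: [0.0, 0.5, -0.6]
width: 0.761
finger_force: 20.0
```

Request:
carry_out([
  [[0,0,1],[0,0,0]],
  [[0,0,0],[0,0,0]],
  [[0,0,0],[0,0,0]],
])

```text
time: 14.13
tool_pos: [0.6191, -0.1177, 0.0259]
eef_rot: [3.132, 0.242, 0.0]
contact_force: [-2.7, 0.4, 4.7]
width: 0.764
finger_force: 20.0
```

Seated. I'll release slightly, then lift straight up.

Request:
carry_out([
  [[0,0,0],[0,0,0]],
  [[0,0,0],[0,0,0]],
  [[0,0,0],[0,0,0]],
  [[0,0,0],[0,0,0]],
  [[0,0,-10],[0,0,0]],
  [[0,0,-20],[0,0,0]],
  [[0,0,-35],[0,0,0]],
  [[0,0,-40],[0,0,0]],
  [[0,0,-40],[0,0,0]],
  [[0,0,-40],[0,0,0]],
], gripper=0.85)

```text
time: 14.97
tool_pos: [0.6187, -0.1175, 0.2127]
eef_rot: [3.132, 0.242, 0.0]
contact_force: [-0.2, 0.5, 0.1]
width: 0.85
finger_force: 0.0
```

Request:
carry_out([
  [[0,0,-30],[0,0,0]],
  [[0,0,-20],[0,0,0]],
  [[0,-40,0],[0,0,0]],
  [[0,-40,0],[0,0,0]],
  [[0,-40,0],[0,0,0]],
  [[0,-40,0],[0,0,0]],
  [[0,-40,0],[0,0,0]],
  [[0,0,0],[0,0,0]],
], gripper=0)

```text
time: 15.63
tool_pos: [0.5866, 0.0866, 0.2612]
eef_rot: [-3.129, -0.251, -0.001]
contact_force: [-1.0, 0.8, -0.0]
width: 0.27
finger_force: 0.0
```

Run:
```python
from h import *
o=arm.get_obs();print(o["tool_pos"],o["width"],o["joint_pos"])
T=arm.capture("top");S=arm.capture("scene")
cv2.imwrite("pics/c.png",np.hstack([cv2.resize(T[190:400,380:600],(440,420)),cv2.resize(S[210:380,40:300],(360,235)).copy() if 0 else cv2.resize(S[210:410,60:231+0+0],(360,420))])[:,:,::-1])
```

```text
[0.58659028 0.08655459 0.26120084] 0.2699817219642166 [-0.05499069  0.20181822  1.53638239  0.00281493  1.40324058  1.35495288]
```

View pics/c.png

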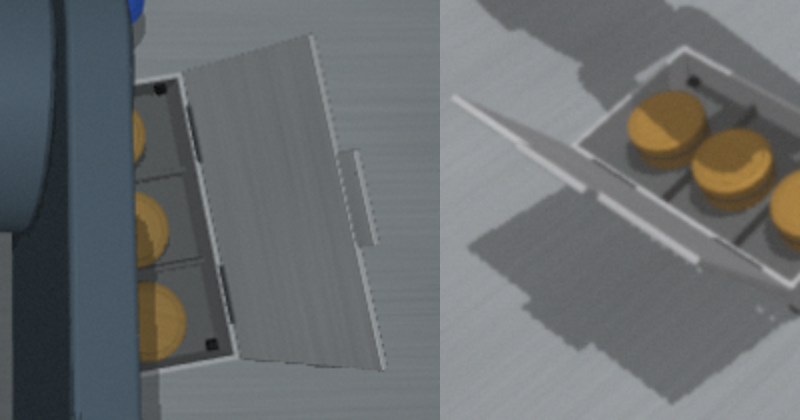

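flat_c sits in the far bay like its neighbours, at (800,200) in the right-hand crop, with the lid leaning back. I'll turn the tool and go behind the lid with closed fingers.

Request:
carry_out([
  [[0,0,0],[0,0,-6.93]],
  [[0,0,0],[0,0,-6.93]],
  [[0,0,0],[0,0,-6.93]],
  [[0,0,0],[0,0,-6.93]],
  [[0,0,0],[0,0,-6.92]],
  [[0,0,0],[0,0,-6.92]],
  [[0,0,0],[0,0,-6.92]],
  [[0,0,0],[0,0,-6.92]],
  [[0,0,0],[0,0,-6.92]],
  [[0,0,0],[0,0,-6.92]],
], gripper=0)

```text
time: 16.57
tool_pos: [0.5887, 0.0779, 0.2605]
eef_rot: [2.436, 1.983, -0.0]
contact_force: [-0.4, -0.1, 0.0]
width: 0.003
finger_force: 0.0
```

Request:
carry_out([
  [[0,0,0],[0,0,-6.92]],
  [[0,0,0],[0,0,-6.92]],
  [[0,0,0],[0,0,-6.92]],
  [[0,0,0],[0,0,0]],
  [[0,0,0],[0,0,0]],
])

```text
time: 16.98
tool_pos: [0.5885, 0.0785, 0.2604]
eef_rot: [2.05, 2.38, -0.0]
contact_force: [1.0, 0.5, 0.4]
width: 0.003
finger_force: 0.0
```

Run:
```python
from h import *
o=arm.get_obs();p=np.array(o["tool_pos"])*1000;print(p,o["width"])
y=.1537;R=np.array([[np.cos(y),-np.sin(y)],[np.sin(y),np.cos(y)]]);print("case xy",R.T@(p[:2]-[536.7,-136.2]))
th=np.radians(np.linspace(90,0,21));c=np.c_[-69+103*np.cos(th)-6*np.sin(th)-9,46.5+103*np.sin(th)+6*np.cos(th)]
print("start",c[0],"end",c[-1]);print(np.c_[np.diff(c[:,0]),-np.diff(c[:,1])].round(1).tolist())
S=arm.capture("scene");T=arm.capture("top");m,v=gold(S)
h=cv2.connectedComponentsWithStats(m)
print([(s.tolist(),ce.round().tolist()) for s,ce in zip(h[2],h[3]) if s[4]>200])
cv2.imwrite("pics/d.png",np.hstack([cv2.resize(S[220:370,60:300],(480,300)),T[150:450,320:620]])[:,:,::-1])
```

```text
[588.54623174  78.48684016 260.42471283] 0.003207958046295106
case xy [ 84.10263751 204.21855314]
start [-84.  149.5] end [25.  52.5]
[[8.1, -0.2], [8.1, 0.5], [8.0, 1.1], [7.9, 1.7], [7.8, 2.4], [7.5, 3.0], [7.3, 3.5], [7.0, 4.1], [6.6, 4.6], [6.3, 5.1], [5.8, 5.6], [5.4, 6.1], [4.9, 6.5], [4.4, 6.8], [3.8, 7.1], [3.2, 7.4], [2.6, 7.7], [2.0, 7.8], [1.4, 8.0], [0.8, 8.1]]
[([0, 0, 640, 480, 298856], [321.0, 242.0]), ([217, 5, 35, 23, 350], [234.0, 16.0]), ([112, 21, 101, 52, 1196], [161.0, 47.0]), ([431, 36, 48, 17, 538], [454.0, 44.0]), ([36, 87, 22, 20, 254], [47.0, 97.0]), ([558, 91, 82, 42, 853], [601.0, 111.0]), ([0, 99, 34, 28, 479], [15.0, 112.0]), ([343, 135, 22, 16, 274], [354.0, 142.0]), ([275, 173, 24, 19, 366], [286.0, 182.0]), ([278, 192, 20, 16, 205], [288.0, 200.0]), ([150, 254, 69, 56, 2112], [185.0, 281.0]), ([217, 290, 39, 36, 1073], [236.0, 307.0])]
```

View pics/d.png

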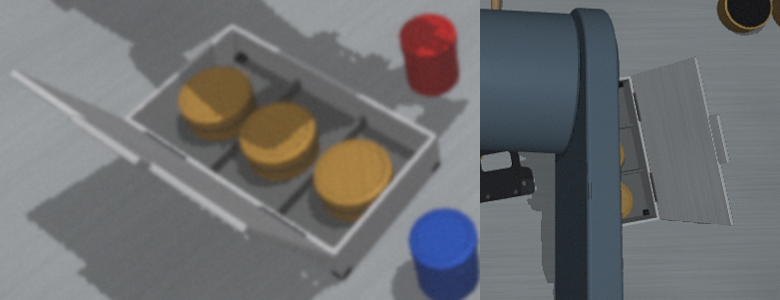

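All three flat tins lie level in their bays. Now I'll go behind the lid.

Request:
carry_out([
  [[-39.4,-8.4,0],[0,0,0]],
  [[-39.4,-8.4,0],[0,0,0]],
  [[-39.4,-8.4,0],[0,0,0]],
  [[-39.4,-8.4,0],[0,0,0]],
  [[-39.4,-8.4,0],[0,0,0]],
  [[-39.4,-8.4,0],[0,0,0]],
  [[-39.4,-8.4,0],[0,0,0]],
  [[-39.4,-8.4,0],[0,0,0]],
  [[-39.4,-8.4,0],[0,0,0]],
  [[-39.4,-8.4,0],[0,0,0]],
])

```text
time: 17.92
tool_pos: [0.5652, -0.3246, 0.2604]
eef_rot: [2.047, 2.383, -0.0]
contact_force: [0.1, 0.4, -0.5]
width: 0.006
finger_force: 0.0
```

Request:
carry_out([
  [[0,0,0],[0,0,0]],
  [[0,0,20],[0,0,0]],
  [[0,0,35],[0,0,0]],
  [[0,0,35],[0,0,0]],
  [[0,0,20],[0,0,0]],
  [[0,0,0],[0,0,0]],
  [[0,0,0],[0,0,0]],
])

```text
time: 18.5
tool_pos: [0.5652, -0.3217, 0.1493]
eef_rot: [-2.043, -2.383, 0.0]
contact_force: [0.6, 0.5, -0.3]
width: 0.005
finger_force: 0.0
```

Run:
```python
from h import *
o=arm.get_obs();p=np.array(o["tool_pos"])*1000;print(p,o["joint_pos"])
y=.1537;R=np.array([[np.cos(y),-np.sin(y)],[np.sin(y),np.cos(y)]]);print("case xy",R.T@(p[:2]-[536.7,-136.2]))
```

```text
[ 565.20523584 -321.65158555  149.30218803] [-6.99528494e-01  4.31036469e-01  1.47660748e+00  3.27345888e-06
  1.23667862e+00 -8.52496758e-01]
case xy [  -0.22261454 -187.62939401]
```

Request:
carry_out([
  [[15,0,0],[0,0,0]],
  [[15,0,0],[0,0,0]],
  [[10,0,0],[0,0,0]],
  [[8,0,0],[0,0,0]],
  [[8,0,0],[0,0,0]],
  [[8,0,0],[0,0,0]],
  [[8,0,0],[0,0,0]],
  [[8,0,0],[0,0,0]],
  [[8,0,0],[0,0,0]],
  [[8,0,0],[0,0,0]],
])

```text
time: 19.33
tool_pos: [0.5507, -0.2265, 0.15]
eef_rot: [-2.043, -2.386, -0.0]
contact_force: [1.3, -3.2, 1.9]
width: 0.007
finger_force: 1.4
```

Request:
carry_out([
  [[8,0,0],[0,0,0]],
  [[8.1,0,0],[0,0,0]],
  [[8.1,0,0.4],[0,0,0]],
  [[8,0,1.1],[0,0,0]],
  [[7.9,0,1.7],[0,0,0]],
  [[7.8,0,2.4],[0,0,0]],
  [[7.5,0,3],[0,0,0]],
  [[7.3,0,3.5],[0,0,0]],
  [[0,0,0],[0,0,0]],
])

```text
time: 20.08
tool_pos: [0.5406, -0.1633, 0.137]
eef_rot: [-2.041, -2.385, -0.001]
contact_force: [0.3, 0.2, -0.2]
width: 0.002
finger_force: 0.1
```

Run:
```python
from h import *
o=arm.get_obs();p=np.array(o["tool_pos"])*1000;print(p,o["contact_force"])
y=.1537;R=np.array([[np.cos(y),-np.sin(y)],[np.sin(y),np.cos(y)]]);print("case xy",R.T@(p[:2]-[536.7,-136.2]))
S=arm.capture("scene");T=arm.capture("top")
cv2.imwrite("pics/e.png",np.hstack([cv2.resize(S[170:370,40:300],(390,300)),T[150:450,320:620]])[:,:,::-1])
```

```text
[ 540.63443058 -163.29269078  136.95717507] [ 0.28512834  0.2416581  -0.17881936]
case xy [ -0.2597214  -27.37564944]
```

View pics/e.png

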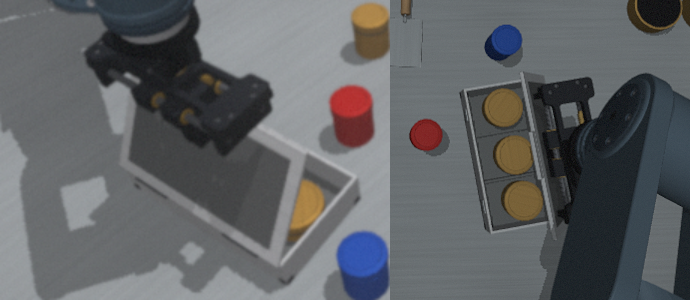

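The lid is past upright and follows the fingers. I'll keep going along the arc.

Request:
carry_out([
  [[7,0,4.1],[0,0,0]],
  [[6.6,0,4.6],[0,0,0]],
  [[6.3,0,5.1],[0,0,0]],
  [[5.8,0,5.6],[0,0,0]],
  [[5.4,0,6.1],[0,0,0]],
  [[4.9,0,6.5],[0,0,0]],
  [[4.4,0,6.8],[0,0,0]],
  [[3.8,0,7.1],[0,0,0]],
  [[3.2,0,7.4],[0,0,0]],
  [[0,0,0],[0,0,0]],
])

```text
time: 21.02
tool_pos: [0.5326, -0.1173, 0.0826]
eef_rot: [-2.04, -2.384, 0.001]
contact_force: [-0.4, 0.3, 0.0]
width: 0.002
finger_force: 0.0
```

Request:
carry_out([
  [[2.6,0,6],[0,0,0]],
  [[2,0,6],[0,0,0]],
  [[1.4,0,5],[0,0,0]],
  [[0.8,0,5],[0,0,0]],
  [[0,0,4],[0,0,0]],
  [[0,0,0],[0,0,0]],
  [[0,0,0],[0,0,0]],
])

```text
time: 21.6
tool_pos: [0.5328, -0.1118, 0.0584]
eef_rot: [-2.043, -2.385, 0.0]
contact_force: [0.7, -0.7, 0.4]
width: 0.007
finger_force: 0.0
```

Request:
carry_out([
  [[0,0,2],[0,0,0]],
  [[0,0,2],[0,0,0]],
  [[0,0,1.5],[0,0,0]],
  [[0,0,0],[0,0,0]],
  [[0,0,0],[0,0,0]],
])

```text
time: 22.02
tool_pos: [0.533, -0.1119, 0.0532]
eef_rot: [-2.043, -2.386, 0.0]
contact_force: [-0.1, -0.4, 0.3]
width: 0.009
finger_force: 0.0
```

Request:
carry_out([
  [[0,0,1],[0,0,0]],
  [[0,0,0],[0,0,0]],
  [[0,0,0],[0,0,0]],
])

```text
time: 22.27
tool_pos: [0.5331, -0.112, 0.0529]
eef_rot: [2.043, 2.386, -0.0]
contact_force: [-2.2, 1.3, 5.1]
width: 0.006
finger_force: 2.7
```

Request:
carry_out([
  [[0,0,1],[0,0,0]],
  [[0,0,0],[0,0,0]],
  [[0,0,0],[0,0,0]],
])

```text
time: 22.52
tool_pos: [0.5331, -0.112, 0.0529]
eef_rot: [2.043, 2.386, -0.001]
contact_force: [-6.1, 1.7, 13.5]
width: 0.008
finger_force: 7.1
```

Request:
carry_out([
  [[0,0,-10],[0,0,0]],
  [[0,0,-40],[0,0,0]],
  [[0,0,-40],[0,0,0]],
  [[0,0,-40],[0,0,0]],
  [[0,0,-40],[0,0,0]],
  [[-40,0,0],[0,0,0]],
  [[-40,0,0],[0,0,0]],
  [[-40,0,0],[0,0,0]],
  [[-40,0,0],[0,0,0]],
  [[-40,0,0],[0,0,0]],
])

```text
time: 23.35
tool_pos: [0.5638, -0.3113, 0.2219]
eef_rot: [2.043, 2.386, 0.0]
contact_force: [1.0, -0.3, 0.8]
width: 0.008
finger_force: 0.0
```

Request:
carry_out([
  [[0,0,0],[0,0,0]],
  [[0,0,0],[0,0,0]],
  [[0,0,0],[0,0,0]],
])

```text
time: 23.6
tool_pos: [0.5635, -0.309, 0.221]
eef_rot: [-2.043, -2.385, -0.001]
contact_force: [0.9, 0.9, 0.4]
width: 0.002
finger_force: 0.0
```

Run:
```python
from h import *
S=arm.capture("scene");T=arm.capture("top");print(arm.get_obs()["tool_pos"])
cv2.imwrite("pics/f.png",np.hstack([cv2.resize(S[120:400,60:420],(450,350)),cv2.resize(T[150:430,100:380+0],(350,350))])[:,:,::-1])
```

```text
[ 0.56379032 -0.30803773  0.22141929]
```

View pics/f.png

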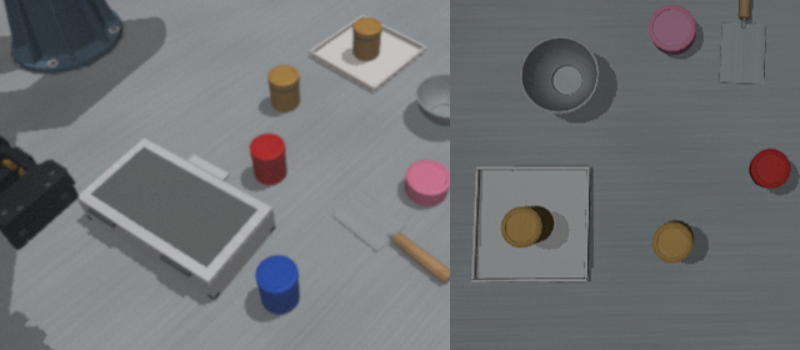

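The lid is shut flat: it stopped hard at z = 52.9 mm. The tall tin stands in the tray, nothing else has moved, and the arm is clear.

```bash
python3 -c "
from workcell import arm
print(arm.finish_job())"
```

```text
the job is handed in; nothing more can be done
None
```

I handed the job in at about 24 s of the 72 s allowed: tall tin upright in the white tray, all three flat tins level in their own bays, lid pushed fully shut, and the other tall tin, bowl and spatula untouched; no verdict was returned.

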